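# Open a steam cleaner for refilling

### The job

The hand-held steam cleaner on the worktop is due for a refill. First let off any leftover steam: press the sprung button on top of its handle right down for a moment and let it come back up; then take the ribbed safety cap on top of the boiler, push it down against its spring, keep it pushed while you twist it anticlockwise (seen from above) by about a fifth of a turn so that it comes free, and lift it straight off. Finish while still holding the cap, level and still, straight above the open filler with about 5 to 10 cm of air between them, and leave the water jug and the two brushes where they are.

Things in the scene. Friction and masses are not known exactly. Their poses are not given: they have to be found in the camera images.
- steamer: Hand-held steam cleaner, white over grey, black handle and spout; fixed, it neither slides nor turns. Round boiler 133 mm in diameter; origin at the centre of its underside on the worktop, z up along the common axis of boiler, filler and cap. The spout points to its +x (125 mm out, up to 135 mm high), the black loop handle to its -x (135 mm out, up to 164 mm high), with the button in its top.
- filler (a point): Centre of the rim of the filler neck under the cap, on the steamer's axis, 174.5 mm above the worktop. Metal neck of 25 mm diameter, 14.5 mm high, with three bayonet tabs out to 33 mm diameter, on a flat shoulder 61 mm wide at height 160 mm. The cap's three lugs hook under the tabs.
- cap: Black ribbed round safety cap, 44 mm in diameter, 36 mm high, about 120 g; origin at the centre of its underside, z up. Closed, its origin is 165.5 mm above the worktop (5.5 mm over the shoulder) on the steamer's axis, x axes in line. Can be gripped on its ribs from any side. A spring inside holds it up (4 N at rest, 10 N at 4.5 mm); while up it is locked (0.05 rad of play; forcing it jams it).
- cap_top (a point): Centre of the cap's top face, 36 mm above the cap's origin. To open: push the cap down by 4 to 5.5 mm (there it stops on the shoulder) and twist it anticlockwise seen from above. Keep it down until 0.8 rad is turned; between 0.85 and 1.4 rad the lugs stand in the gaps of the tabs and it lifts straight off (1.13 rad is the middle; a stop ends the turn at 1.5).
- steam_button (a joint): Sprung steam button in the top of the handle: 0 = up, 0.006 m = fully down; takes 1.5 N to start, 4.5 N fully down, springs back.
- button_top (a point): Centre of the top face (30 x 20 mm, the long side along the steamer's x) of the grey steam button; when up it is 173.5 mm above the worktop, 86 mm from the cap's axis towards the handle.
- water_jug: Bystander: orange water jug with a handle, 115 x 170 mm, 170 mm high; origin at the centre of its underside.
- dish_brush: Bystander: green dish brush lying down, 269 mm long along its y, 62 mm high; origin at the centre of its underside.
- nozzle_brush: Bystander: small round black brush attachment of the steam cleaner, 33 mm in diameter, 63 mm high, standing bristles up; origin at the centre of its underside.
There are look-alikes about, which are no part of the job. What is shaped like the cap but brown or pink is not meant.

How it is judged:
On the way, in this order (a step that is already met when the one before it is completed fails the run):
1. the steam button is pressed down at least 4 mm (value of joint steam_button above 0.004 m), for 0.2 s.
2. the steam button has been let go and is back up (value of joint steam_button below 0.001 m and contact force between the fingers and steamer below 0.1 N), for 0.1 s.
3. the cap is pushed down at least 3 mm while still locked (z of cap in the frame of steamer below 0.1625 m and angle between the x axis of cap and the x axis of steamer, either way round below 0.4 rad), for 0.05 s.
4. the cap is twisted past the tabs while still on the neck (angle between the x axis of cap and the x axis of steamer, either way round above 0.8 rad and z of cap in the frame of steamer below 0.172 m and horizontal distance between cap and steamer below 0.006 m), for 0.05 s.
At the end, for the whole second after the job is handed in: The fingers hold the cap (over 1 N), nothing else touches it; its underside is 30 to 130 mm above the rim of the open filler, its axis within 25 mm of the filler's, level within 0.2 rad, still (under 30 mm/s); the steam button is up (contact force between the fingers and cap above 1 N and contact force between cap and steamer below 0.05 N and z of cap in the frame of steamer between 0.205 and 0.305 m and horizontal distance between cap and steamer below 0.025 m and angle between cap's own z axis and vertical below 0.2 rad and linear speed of cap below 0.03 m/s and value of joint steam_button below 0.002 m); the arm keeps its last pose, push and grip.
It fails at once if the water jug is moved by more than 30 mm or tipped (distance of water_jug from where it was at the start of the episode above 0.03 m or angle between water_jug's own z axis and vertical above 0.3 rad).
It fails at once if the dish brush is moved by more than 30 mm (distance of dish_brush from where it was at the start of the episode above 0.03 m).
It fails at once if the brush attachment is moved by more than 30 mm or knocked over (distance of nozzle_brush from where it was at the start of the episode above 0.03 m or angle between nozzle_brush's own z axis and vertical above 0.5 rad).
It also fails if it takes over 51 s, if anything falls off the work surface, if the arm or the gripper's body presses on something with over 40 N, if the wrist force passes 120 N, or if a joint passes its speed limit or range.

### The arm

A 6-joint arm with a two-finger parallel gripper is mounted at the origin on the work surface; the furniture and walls round the work are solid. World frame = base frame: x ahead of the robot, y to its left, z up, the work surface at z = 0. Lengths are in m, angles in rad, forces in N, time in s.
With the tool pointing down it reaches from about 0.375 to 0.9 m from the base axis. Payload 3.1 kg.
Tool frame: the origin (TCP) lies midway between the tips of the shut fingers; the grasp point (between the pads) lies 19 mm behind it (manip.grip_depth is the distance from the TCP to the grasp point, in m); z points along the fingers, y is the line along which they close (so a half turn about z gives the same grasp; the last joint's range is limited). The gripper opens to 85 mm and grips with 20 to 120 N. Pads are 22 mm wide; open, the fingers measure 114 mm over their backs; the gripper's body (76 mm by 85 mm) begins 54 mm behind the grasp point. The pads swing forward as they close: fully open they stand 13 mm farther back than shut.
Start: joints at [-1.381, 0.527, 1.433, -0, 1.181, -0.178], TCP at [0.225, -0.583, 0.231] pointing down, gripper open.
Joint ranges: [-3.08, 3.08], [-0.75, 2.2], [0.22, 2.44], [-1.43, 4.57], [0, 2.65], [-2.85, 2.85]. Speed limits (rad/s): [2.79, 2.79, 3.14, 3.14, 3.14, 3.14].

### API

Orientations are given as a unit quaternion [x, y, z, w].
In Python, from station import telemetry, snapshot, manip gives the robot as it stands. The module is installed in compiled form; this text tells all that it offers.
- The arm moves only by the shell command python3 -m crank 'ROWS' [OPENING] [FORCE]. ROWS is text: rows parted by semicolons, each of 6 numbers parted by spaces: the shift along the tool's x, y, z as a fraction of full scale, then the turn, a rotation vector about the tool's x, y, z as a fraction of full scale. A call has exactly 5 rows; each row shifts and turns the commanded pose from where the row before left it, along the tool's axes as they then stand; what a row does not reach is not made up. Full scale, the value 1, is 4 cm for a shift and 90 degrees for a turn. A row lasts 1/10 s, in which the tool goes at most 50 mm and 8.59 degrees, less where a joint would pass 70% of its speed; a pose out of reach is approached as far as the arm can. A call with a number of a shift or a turn outside -1 to 1 is refused whole. A call with a gripper value outside its range is refused whole. OPENING is the opening, from -1 (shut) to 1 (fully open), set as the call begins (- or left out, the last holds). The fingers move at their own pace and stop on an object; FORCE is the grip in N (left out, the last holds). Time passes only in rows, so rows that do not move let the fingers close, or fill a call up. It gives the time, the measured TCP pose, the force, the opening and the grip force at its end, in the units of the state.
- telemetry.sense(): the state, without advancing time (a new reading comes with each control period).
- snapshot(name): name is "scene" or "top" or "wrist"; returns a dict with "image" (400x640x3 uint8, red, green, blue), "depth" (400x640 float32, m along the optical axis (not along the pixel's ray), 0 where there is no reading), "camera_matrix" (3x3 intrinsics, pixels), "rvec" (rotation vector, rad) and "tvec" (3), from world to camera coordinates, as OpenCV has them. Camera axes: x right, y down, z forward; pixel columns grow to the right and rows downward; lengths in m; the calibration is good to about 2 mm. A picture is of the moment at which its call begins.
- manip.sign_off(): hands the job in; it is judged then, once.
The state is a dict: "t": time; "q": joint angles; "qd": joint speeds; "tau": joint torques, N m; "tcp_pos": TCP position; "tool_rot": TCP orientation; "force": force on the tool from outside, world axes, zero at the start; "ft_torque": the same for the moment, N m; "finger_gap": opening from 0.0 (shut) to 1.0 (fully open); "gripper_force": force on a finger pad.
Only numpy, scipy, OpenCV 4.12 (cv2) and the standard library are available. Lean on these libraries where they do the work, as an engineer would, in place of code of your own. Each camera call takes 0.05 s, during which the arm holds its last target. There are 200 camera calls.

## Working session

There is one attempt and no reset: what is moved stays moved. The work goes in short steps, Python scripts to look and compute and a shell command to move; the robot and the scene stay as the last step left them, time stands still between calls to the robot, and variables do not carry over. Pictures are saved under pics/ and viewed, at most 10 in all, crops included, and the job is handed in when it is done.

```bash
mkdir -p pics
cat > h.py <<'E'
import numpy as np,cv2
from station import telemetry,snapshot,manip
from scipy.spatial.transform import Rotation as R
def pts(s):
    K=s["camera_matrix"];d=s["depth"];v,u=np.indices(d.shape)
    c=np.stack([(u-K[0,2])/K[0,0]*d,(v-K[1,2])/K[1,1]*d,d],-1)
    Rm=cv2.Rodrigues(np.array(s["rvec"],float))[0]
    p=(c-np.ravel(s["tvec"]))@Rm
    p[d==0]=np.nan
    return p
E
python3 - <<'E'
from h import *
import pickle
D={}
for n in("scene","top"):
    s=snapshot(n);D[n]=s;cv2.imwrite(f"pics/{n}0.png",s["image"][...,::-1])
pickle.dump(D,open("d.pkl","wb"))
s=telemetry.sense();print(s);print(R.from_quat(s["tool_rot"]).as_matrix().round(3))
E
```

```text
{'t': 0.1, 'q': array([-1.38147791e+00,  5.28386542e-01,  1.43379003e+00,  3.32075534e-05,
        1.18140078e+00, -1.78483019e-01]), 'qd': array([ 3.75652984e-05, -4.20906154e-03, -2.09965839e-03,  1.29794038e-03,
        8.49280455e-05,  1.18317228e-03]), 'tau': array([-1.32823002e-04, -4.43301988e+01, -1.78585875e+01, -3.70872121e-04,
        3.92617643e-03,  1.22543759e-05]), 'tcp_pos': array([ 0.22464965, -0.58253324,  0.23041823]), 'tool_rot': array([ 9.83138537e-01,  1.82859597e-01,  9.97809669e-06, -9.92415697e-04]), 'force': array([-0.56908679, -0.48703641, -0.38843774]), 'ft_torque': array([-0.0387452 ,  0.00244097,  0.00351615]), 'gripper_force': 0.0, 'finger_gap': 1.0042032230292592}
[[ 0.933  0.36  -0.   ]
 [ 0.36  -0.933  0.002]
 [ 0.    -0.002 -1.   ]]
```

View pics/scene0.png

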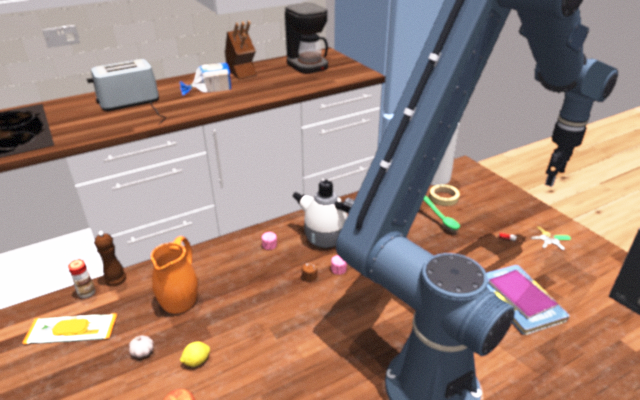

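View pics/top0.png

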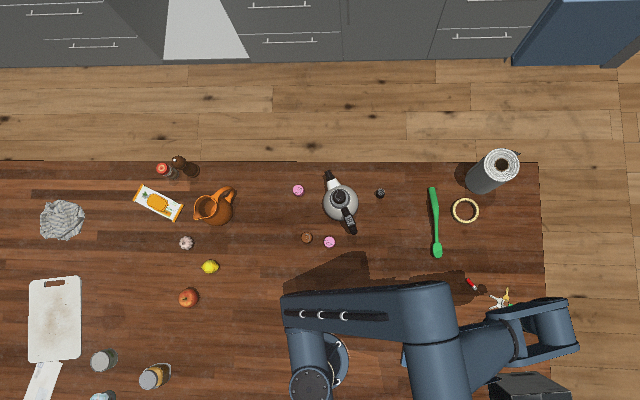

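The scene view shows the steamer at about (325,215) with its black cap at (326,187). In the top view the boiler is at (340,202), the spout tip at (328,175), and the handle at (350,228). The jug is at (213,207), the nozzle brush at (380,193), and the dish brush at (435,222). Cap-shaped candidates in the top view are black at (339,198), pink at (298,190) and (329,242), and brown at (307,238). Only the black one on the boiler fits, so I'll confirm it in a crop and measure.

Run:
```python
from h import *
import pickle
D=pickle.load(open("d.pkl","rb"));s=D["top"];p=pts(s)
im=s["image"]
cv2.imwrite("pics/crop.png",cv2.resize(im[160:250,290:395,::-1],None,fx=6,fy=6,interpolation=cv2.INTER_CUBIC))
sub=np.zeros(im.shape[:2],bool);sub[160:250,310:368]=1
z=p[...,2]
for lo,hi in((.19,.215),(.165,.182),(.15,.182),(.1,.15),(.03,.1)):
    m=sub&(z>lo)&(z<hi);q=p[m];v,u=np.where(m)
    if len(q):print(lo,hi,len(q),"mean",q.mean(0).round(4),"mid",((q.min(0)+q.max(0))/2).round(4),"ext",np.ptp(q,0).round(3),"px",u.mean().round(1),v.mean().round(1))
# top of cap ray
K=s["camera_matrix"];Rm=cv2.Rodrigues(np.array(s["rvec"],float))[0];C=-Rm.T@np.ravel(s["tvec"]);print("cam",C, K[0,0])
g=(im.max(2)<300)
hsv=cv2.cvtColor(im,cv2.COLOR_RGB2HSV)
print(z[205:236:2,338:360:2].round(3))
m=(z>.01)&(z<.09);m[:, :370]=0;m[:180]=0;m[205:]=0;m[:,392:]=0
print("nozzle",p[m].mean(0),m.sum(), "jug", end=' ')
m=(z>.1)&(z<.2);m[:,:180]=0;m[:,240:]=0;m[:170]=0;m[240:]=0;print(p[m].mean(0))
```

```text
0.19 0.215 129 mean [ 0.58  -0.065  0.2  ] mid [ 0.5806 -0.0657  0.1998] ext [0.042 0.041 0.016] px 338.7 196.0
0.165 0.182 64 mean [ 0.5103 -0.0975  0.1712] mid [ 0.5289 -0.0808  0.1734] ext [0.094 0.074 0.017] px 348.1 217.6
0.15 0.182 311 mean [ 0.5429 -0.0818  0.1607] mid [ 0.5462 -0.0766  0.166 ] ext [0.135 0.09  0.032] px 343.8 208.6
0.1 0.15 701 mean [ 0.5853 -0.0617  0.1259] mid [ 0.5762 -0.0658  0.125 ] ext [0.233 0.119 0.05 ] px 338.8 198.4
0.03 0.1 254 mean [ 0.5045 -0.0481  0.0627] mid [ 0.5328 -0.0409  0.0649] ext [0.236 0.18  0.07 ] px 335.5 222.4
cam [ 0.34129817 -0.1309278   1.50364039] 390.1595920519415
[[ 0.158  0.158  0.166  0.16   0.149  0.14   0.13   0.124  0.112  0.098
   0.052]
 [ 0.156  0.154  0.15   0.147  0.149  0.134  0.128  0.121  0.111  0.092
  -0.002]
 [ 0.145  0.142  0.148  0.156  0.156  0.134  0.123  0.111  0.097  0.074
   0.001]
 [ 0.134  0.132  0.148  0.157  0.152  0.147  0.115  0.103  0.088  0.056
   0.002]
 [ 0.123  0.121  0.144  0.146  0.156  0.151  0.164  0.086  0.066  0.
  -0.002]
 [ 0.11   0.115  0.121  0.153  0.163  0.163  0.163  0.067 -0.001 
[... 214 characters left out ...]
.17   0.171  0.171  0.161 -0.004
  -0.004]
 [ 0.    -0.006 -0.001 -0.005  0.163  0.165  0.173  0.169  0.163  0.001
  -0.003]
 [-0.001 -0.002 -0.001 -0.    -0.004  0.164  0.162  0.162  0.152  0.004
   0.003]
 [-0.002  0.004 -0.001  0.002  0.001  0.157  0.156  0.148  0.148  0.001
  -0.003]
 [ 0.002 -0.    -0.003  0.002 -0.006 -0.     0.139  0.143  0.141  0.13
   0.001]
 [-0.003  0.001 -0.004 -0.007  0.002 -0.004  0.124  0.131  0.13   0.123
  -0.003]
 [ 0.     0.002  0.003 -0.004 -0.001 -0.006 -0.002  0.119  0.124  0.103
  -0.002]
 [-0.006  0.003 -0.001 -0.002 -0.001 -0.001  0.002 -0.004  0.005 -0.
   0.005]]
nozzle [ 0.62210055 -0.21282276  0.04345264] 66 jug [0.54653451 0.39908512 0.14254179]
```

View pics/crop.png

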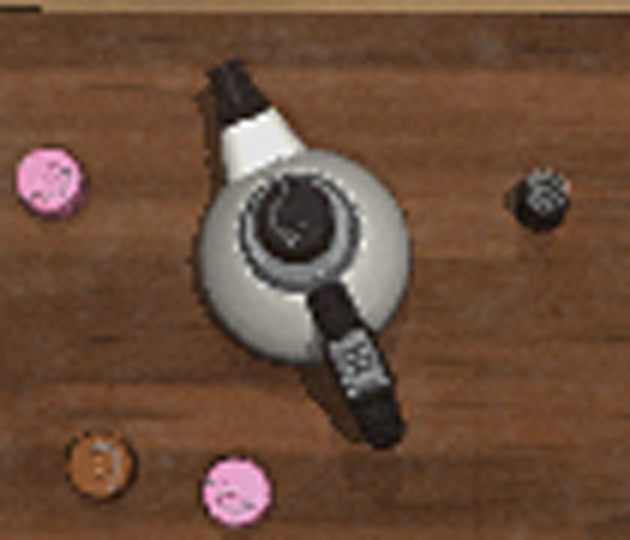

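The crop confirms it: the black ribbed cap sits on the grey shoulder at crop (297,220), and the grey button is in the handle at crop (358,362). The cap top measures (0.580,-0.065,0.20), which matches the expected 0.2015 m. Next is the button's position and the shift needed to reach it.

```bash
cat >> h.py <<'E'
def ray(s,u,v,z):
    K=s["camera_matrix"];Rm=cv2.Rodrigues(np.array(s["rvec"],float))[0];C=-Rm.T@np.ravel(s["tvec"])
    d=Rm.T@np.array([(u-K[0,2])/K[0,0],(v-K[1,2])/K[1,1],1]);return C+d*(z-C[2])/d[2]
def shift(target):
    s=telemetry.sense();M=R.from_quat(s["tool_rot"]).as_matrix()
    return (M.T@(np.array(target)-s["tcp_pos"])/.04).round(3)
E
python3 - <<'E'
from h import *
import pickle
s=pickle.load(open("d.pkl","rb"))["top"];im=s["image"];p=pts(s)
g=im.max(2).astype(int);m=np.zeros(g.shape,np.uint8);m[212:228,340:358]=1
m&=((g>75)&(p[...,2]>.16)).astype(np.uint8)
v,u=np.where(m);print(len(u),u.mean(),v.mean());b=ray(s,u.mean(),v.mean(),.1735);
c=ray(s,290+297/6,160+220/6,.2015);print("btn",b,"rect",cv2.minAreaRect(np.stack([u,v],1).astype(np.float32)))
b2=ray(s,290+358/6,160+362/6,.1735);print(b2,"cap",c)
c=np.array([.580,-.065]);sp=ray(s,290+230/6,160+72/6,.13);h=ray(s,290+390/6,160+440/6,.13)
for q in(b,b2):d=c-q[:2];print(np.linalg.norm(d),np.arctan2(d[1],d[0]))
d=sp-h;print(sp,h,np.arctan2(d[1],d[0]))
print(shift([b[0],b[1],.22]))
E
```

```text
59 349.1694915254237 220.0
btn [ 0.50169188 -0.10140453  0.1735    ] rect ((349.10345458984375, 219.75865173339844), (9.656157493591309, 6.685032367706299), 68.19859313964844)
[ 0.50057529 -0.10312362  0.1735    ] cap [ 0.57734711 -0.06784214  0.2015    ]
0.08635653236262852 0.43516580786742093
0.08810047889568144 0.44751752908659176
[ 0.6805973  -0.02188183  0.13      ] [ 0.46019217 -0.12173558  0.13      ] 0.4253843895421266
[10.788 -8.733  0.282]
```

The button is at (0.501,-0.102), 86 mm from the cap as specified, and the steamer's yaw is about 0.43 rad. Moving above the button with the fingers shut.

```bash
python3 -m crank '.7 -.57 0 0 0 0;.7 -.57 0 0 0 0;.7 -.57 0 0 0 0;.7 -.57 0 0 0 0;.7 -.57 0 0 0 0' -1 60
python3 -m crank '.7 -.57 0 0 0 0;.7 -.57 0 0 0 0;.7 -.57 0 0 0 0;.7 -.57 0 0 0 0;.7 -.57 0 0 0 0'
python3 -m crank '.7 -.57 0 0 0 0;.7 -.57 0 0 0 0;.7 -.57 0 0 0 0;.7 -.57 0 0 0 0;0 0 0 0 0 0'
python3 -c "
from h import *
print(shift([.5015,-.102,.19]))
s=snapshot('wrist');cv2.imwrite('pics/w1.png',s['image'][...,::-1])
print(telemetry.sense())"
```

```text
t: 0.6
tcp_pos: [0.3147, -0.4249, 0.2309]
tool_rot: [0.983, 0.183, -0.0, -0.0]
force: [-0.5, 1.2, -0.9]
finger_gap: 0.145
gripper_force: 0.0
t: 1.1
tcp_pos: [0.4044, -0.2682, 0.2311]
tool_rot: [0.983, 0.183, -0.0, -0.0]
force: [0.2, 0.3, 0.4]
finger_gap: -0.0
gripper_force: 0.0
t: 1.6
tcp_pos: [0.4767, -0.1408, 0.231]
tool_rot: [0.983, 0.185, 0.0, -0.001]
force: [-0.3, 0.1, -0.5]
finger_gap: 0.005
gripper_force: 0.0
[ 0.929 -0.676  1.028]
{'t': 1.65, 'q': array([-5.16071581e-01,  3.56844066e-01,  1.74747520e+00, -4.78991916e-05,
        1.03807911e+00,  6.82860152e-01]), 'qd': array([-0.05068629, -0.00142736,  0.00408918, -0.01759287, -0.00249025,
       -0.01181352]), 'tau': array([ 1.06076092e+00, -3.40657747e+01, -1.56476909e+01,  1.36993728e-01,
        1.76663557e-02,  6.43208390e-02]), 'tcp_pos': array([ 0.47607787, -0.14249954,  0.23100913]), 'tool_rot': array([ 9.82762001e-01,  1.84874789e-01, -3.20926990e-04, -2.44400971e-04]), 'force': array([-0.41708374, -0.8184561 ,  0.26217072]), 'ft_torque': array([ 0.00457826, -0.04088397,  0.01851371]), 'gripper_force': 0.0, 'finger_gap': 0.0012101486026534897}
```

View pics/w1.png

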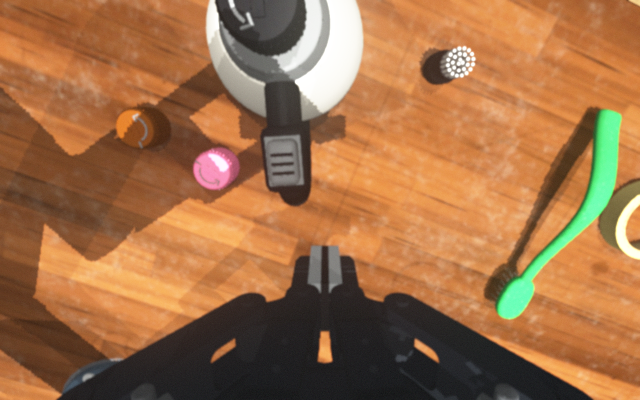

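The wrist view shows the button at (283,160), the cap partly in view at (262,15), and the shut fingertips at (325,250).

```bash
python3 -c "
from h import *
s=snapshot('wrist');print(ray(s,283,160,.1735));p=pts(s);print(p[155:166:5,278:290:5][...,2]);print(shift([.5015,-.102,.19]))
p=p[(p[...,2]>.196)&(p[...,2]<.206)];print(len(p),cv2.minEnclosingCircle(p[:,:2].astype(np.float32)),p.mean(0))
"
```

```text
[ 0.5044752  -0.10243562  0.1735    ]
[[0.17396614 0.17300198 0.17393845]
 [0.17488059 0.17425224 0.1743581 ]
 [0.17386822 0.17328481 0.17338891]]
[ 0.979 -0.736  1.025]
3064 ((0.5784304141998291, -0.06588336825370789), 0.02173382043838501) [ 0.57096178 -0.06940119  0.20087455]
```

```bash
python3 -m crank '.33 -.245 .3 0 0 -.038;.33 -.245 .3 0 0 0;.33 -.245 .3 0 0 0;0 0 0 0 0 0;0 0 0 0 0 0'
python3 -c "
from h import *
print(shift([.5025,-.102,.1735]))"
```

```text
t: 2.2
tcp_pos: [0.5, -0.1027, 0.1952]
tool_rot: [0.977, 0.212, -0.0, 0.0]
force: [0.3, 0.7, 0.1]
finger_gap: 0.003
gripper_force: 0.0
[0.065 0.01  0.542]
```

```bash
python3 -m crank '.06 0 .25 0 0 0;0 0 .25 0 0 0;0 0 .12 0 0 0;0 0 .06 0 0 0;0 0 0 0 0 0'
python3 -m crank '0 0 0 0 0 0;0 0 0 0 0 0;0 0 0 0 0 0;0 0 0 0 0 0;0 0 0 0 0 0'
```

```text
t: 2.7
tcp_pos: [0.5025, -0.1014, 0.1681]
tool_rot: [0.977, 0.212, -0.0, 0.0]
force: [-1.8, -2.0, 4.0]
finger_gap: 0.002
gripper_force: 2.0
t: 3.2
tcp_pos: [0.5028, -0.1009, 0.1683]
tool_rot: [0.977, 0.212, 0.0, 0.0]
force: [-1.5, -3.1, 3.9]
finger_gap: -0.002
gripper_force: 2.0
```

```bash
python3 -m crank '0 0 .03 0 0 0;0 0 0 0 0 0;0 0 0 0 0 0;0 0 0 0 0 0;0 0 0 0 0 0'
python3 -m crank '0 0 -.2 0 0 0;0 0 -.3 0 0 0;0 0 -.5 0 0 0;0 0 -.7 0 0 0;0 0 -.7 0 0 0'
python3 -m crank '0 0 -.2 0 0 0;0 0 0 0 0 0;0 0 0 0 0 0;0 0 0 0 0 0;0 0 0 0 0 0' 1
python3 -c "
from h import *
print(shift([.579,-.0655,.23]),telemetry.sense()['q'])"
```

```text
t: 3.7
tcp_pos: [0.5028, -0.1008, 0.1675]
tool_rot: [0.977, 0.212, 0.0, 0.0]
force: [-2.4, -3.3, 8.6]
finger_gap: -0.002
gripper_force: 4.1
t: 4.2
tcp_pos: [0.5021, -0.0996, 0.2637]
tool_rot: [0.977, 0.212, -0.0, -0.001]
force: [0.3, -0.9, -0.4]
finger_gap: -0.003
gripper_force: 0.0
t: 4.7
tcp_pos: [0.5019, -0.1004, 0.2696]
tool_rot: [0.977, 0.212, -0.001, -0.001]
force: [0.8, 0.2, -0.3]
finger_gap: 0.848
gripper_force: 0.0
[2.117 0.008 0.986] [-4.16029748e-01  3.28767135e-01  1.66369759e+00  1.46953859e-04
  1.15212425e+00  7.27336034e-01]
```

The button bottomed at 8.6 N and I've let it go. Re-measuring the cap from here.

```bash
python3 -c "
from h import *
s=snapshot('wrist');p=pts(s)
m=(p[...,2]>.197)&(p[...,2]<.206);v,u=np.where(m);print(u.min(),u.max(),v.min(),v.max())
q=p[m];c=cv2.minEnclosingCircle(q[:,:2].astype(np.float32));print(len(q),c,q.mean(0))
hz=p[120:,:];m=(p[...,2]>.171)&(p[...,2]<.177)&(np.hypot(p[...,0]-.5025,p[...,1]+.102)<.022);print('btn',p[m].mean(0),m.sum())
print(shift([c[0][0],c[0][1],.215]))"
```

```text
293 359 49 120
3751 ((0.5806276798248291, -0.06489437818527222), 0.021925395354628563) [ 0.58107685 -0.06459285  0.20117661]
btn [ 0.50362295 -0.10047817  0.17340636] 772
[2.158 0.008 1.366]
```

```bash
python3 -m crank '.54 0 0 0 0 0;.54 0 0 0 0 0;.54 0 0 0 0 0;.53 0 0 0 0 0;0 0 0 0 0 0' 1
python3 -m crank '0 0 .5 0 0 0;0 0 .5 0 0 0;0 0 .2 0 0 0;0 0 0 0 0 0;0 0 0 0 0 0'
python3 -c "
from h import *
print(shift([.5805,-.0648,.1715]))"
```

```text
t: 5.25
tcp_pos: [0.5828, -0.0643, 0.2701]
tool_rot: [0.977, 0.213, 0.0, -0.0]
force: [-0.4, -0.8, 0.6]
finger_gap: 1.002
gripper_force: 0.0
t: 5.75
tcp_pos: [0.5809, -0.0654, 0.2233]
tool_rot: [0.977, 0.212, 0.0, 0.0]
force: [-0.2, 0.2, 0.4]
finger_gap: 0.998
gripper_force: 0.0
[-0.004 -0.018  1.295]
```

```bash
python3 -m crank '0 -.015 .35 0 0 0;0 0 .35 0 0 0;0 0 .35 0 0 0;0 0 .24 0 0 0;0 0 0 0 0 0'
python3 -m crank '0 0 0 0 0 0;0 0 0 0 0 0;0 0 0 0 0 0;0 0 0 0 0 0;0 0 0 0 0 0' -1 70
python3 -c "
from h import *
print(shift([.5805,-.0648,.1715]))"
```

```text
t: 6.25
tcp_pos: [0.5802, -0.0645, 0.1708]
tool_rot: [0.977, 0.212, -0.001, -0.0]
force: [-0.6, 0.6, -0.4]
finger_gap: 0.998
gripper_force: 0.0
t: 6.75
tcp_pos: [0.5812, -0.0647, 0.1722]
tool_rot: [0.977, 0.212, 0.001, 0.0]
force: [-0.0, -0.7, 3.6]
finger_gap: 0.493
gripper_force: 70.3
[-0.017 -0.005  0.018]
```

Cap gripped. The opening is about 42 mm against its 44 mm diameter. Pushing down.

```bash
python3 -m crank '0 0 .05 0 0 0;0 0 .05 0 0 0;0 0 .04 0 0 0;0 0 0 0 0 0;0 0 0 0 0 0'
```

```text
t: 7.25
tcp_pos: [0.5813, -0.0647, 0.1672]
tool_rot: [0.977, 0.212, 0.001, 0.001]
force: [-2.0, 0.2, 10.6]
finger_gap: 0.494
gripper_force: 71.5
```

```bash
python3 -m crank '0 0 .03 0 0 0;0 0 0 0 0 0;0 0 0 0 0 0;0 0 0 0 0 0;0 0 0 0 0 0'
```

```text
t: 7.75
tcp_pos: [0.5812, -0.0647, 0.167]
tool_rot: [0.977, 0.212, 0.001, 0.001]
force: [-4.0, 0.3, 15.7]
finger_gap: 0.496
gripper_force: 71.9
```

It's resting on the shoulder (force up, no further travel). Twisting anticlockwise, i.e. negative about tool z.

```bash
python3 -m crank '0 0 0 0 0 -.05;0 0 0 0 0 -.06;0 0 0 0 0 -.06;0 0 0 0 0 -.06;0 0 0 0 0 0'
```

```text
t: 8.25
tcp_pos: [0.5825, -0.0647, 0.167]
tool_rot: [0.923, 0.385, 0.002, 0.001]
force: [-0.9, 0.9, 13.5]
finger_gap: 0.494
gripper_force: 71.5
```

```bash
python3 -m crank '0 0 0 0 0 -.06;0 0 0 0 0 -.06;0 0 0 0 0 -.06;0 0 0 0 0 -.06;0 0 0 0 0 0'
python3 -m crank '0 0 0 0 0 -.06;0 0 0 0 0 -.06;0 0 0 0 0 -.06;0 0 0 0 0 -.06;0 0 0 0 0 0'
python3 -c "
from h import *
s=telemetry.sense();M=R.from_quat(s['tool_rot']).as_matrix();print(np.arctan2(M[1,0],M[0,0])-.427,s['ft_torque'])
s=snapshot('wrist');cv2.imwrite('pics/w2.png',s['image'][...,::-1])"
```

```text
t: 8.75
tcp_pos: [0.5827, -0.0645, 0.1671]
tool_rot: [0.834, 0.551, 0.002, 0.002]
force: [-0.1, 1.7, 13.2]
finger_gap: 0.492
gripper_force: 71.4
t: 9.25
tcp_pos: [0.5826, -0.0645, 0.167]
tool_rot: [0.716, 0.698, 0.002, 0.002]
force: [-1.0, 1.4, 13.2]
finger_gap: 0.494
gripper_force: 71.4
1.117237912374159 [0.31772469 0.2271577  0.10114998]
```

View pics/w2.png

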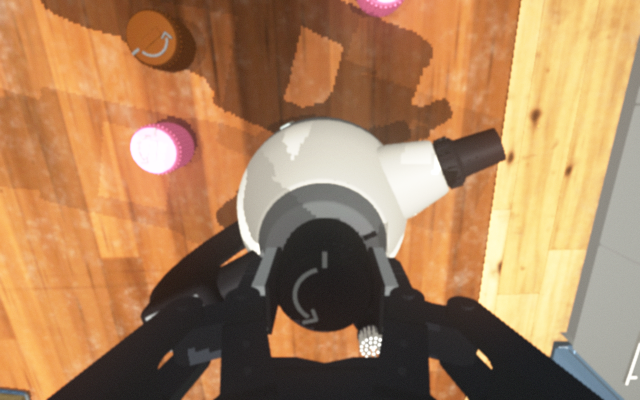

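The wrist view shows the cap held between the pads at (325,275). Its radial mark at (325,258) lines up with the tool's x, so it turned with the gripper by about 1.12 rad. Lifting gently while I watch the force.

```bash
python3 -m crank '0 0 -.1 0 0 0;0 0 -.1 0 0 0;0 0 -.1 0 0 0;0 0 -.1 0 0 0;0 0 0 0 0 0'
```

```text
t: 9.8
tcp_pos: [0.5802, -0.0645, 0.1802]
tool_rot: [0.717, 0.697, -0.0, -0.001]
force: [0.0, -0.5, -1.9]
finger_gap: 0.493
gripper_force: 71.1
```

It's free: the only load is about the cap's weight. Lifting to roughly 75 mm of clearance.

```bash
python3 -m crank '0 0 -.3 0 0 0;0 0 -.5 0 0 0;0 0 -.5 0 0 0;0 0 -.4 0 0 0;0 0 -.2 0 0 0'
python3 -m crank '0 0 0 0 0 0;0 0 0 0 0 0;0 0 0 0 0 0;0 0 0 0 0 0;0 0 0 0 0 0'
python3 -c "
from h import *
s=snapshot('wrist');t=snapshot('scene');cv2.imwrite('pics/s3.png',cv2.resize(t['image'][120:280,220:440,::-1],None,fx=3,fy=3))
p=pts(s);m=(p[...,2]>.26)&(p[...,2]<.31)&(np.hypot(p[...,0]-.5805,p[...,1]+.0648)<.03)
print(p[m].mean(0),np.percentile(p[m][:,2],[5,50,95]),telemetry.sense()['qd'].round(3))"
```

```text
t: 10.3
tcp_pos: [0.581, -0.0646, 0.2584]
tool_rot: [0.717, 0.697, 0.0, 0.001]
force: [-0.1, 0.4, -1.5]
finger_gap: 0.495
gripper_force: 71.6
t: 10.8
tcp_pos: [0.5803, -0.0644, 0.2558]
tool_rot: [0.717, 0.697, -0.0, -0.001]
force: [0.5, 0.8, -0.6]
finger_gap: 0.494
gripper_force: 71.6
[ 0.58040138 -0.05788877  0.28390676] [0.26648553 0.2845116  0.29896016] [-0.001 -0.003 -0.002 -0.     0.002 -0.   ]
```

View pics/s3.png

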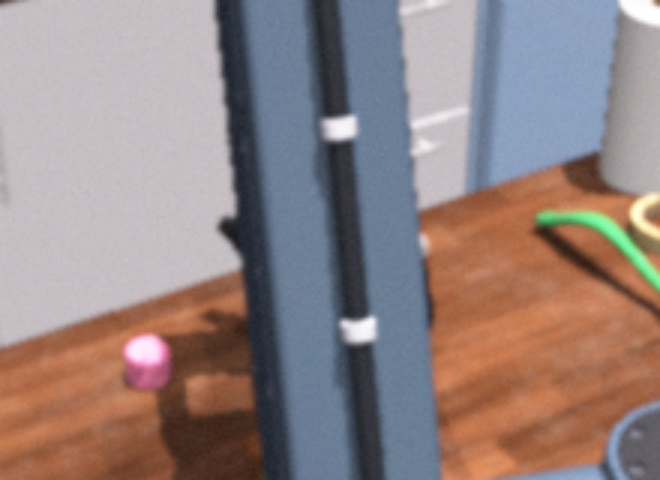

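The arm blocks the scene view at the steamer. The unchanged grip opening, the 71 N grip force and the wrist depth (cap top at about 0.285 m, so underside at about 0.249 m) all show the cap held level over the filler. Handing in.

```bash
python3 -c "
from station import manip
print(manip.sign_off())"
```

```text
the job is handed in; nothing more can be done
None
```

I handed the job in at about 11 s: steam button pressed and released, cap pushed down, twisted about 1.12 rad and lifted off, and now held about 75 mm above the open filler; the sign-off gave no verdict, and I didn't check the jug and brushes afterwards, though no move went near them.

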